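Key the drive crank into the rotary glaze sieve and hold it down

ROBOT

A 6-joint arm with a two-finger parallel gripper is mounted at the origin on the work surface. World frame = base frame: x ahead of the robot, y to its left, z up, the work surface at z = 0. Lengths are in mm, angles in rad, forces in N, time in s.
With the tool pointing down it reaches from about 350 to 875 mm from the base axis. Payload 4.2 kg.
Tool frame: the origin (TCP) lies at the very end of the fingers, on their centre line; the grasp point (between the pads) lies arm.grip_point_offset behind it (arm.grip_point_offset is the distance from the TCP to the grasp point, in mm); z points along the fingers, y is the line along which they close (so a half turn about z gives the same grasp; the last joint's range is limited). The gripper opens to 85 mm and grips with 20 to 120 N. Pads are 22 mm wide; open, the fingers measure 114 mm over their backs; the gripper's body (76 mm by 85 mm) begins 54 mm behind the grasp point. The pads swing forward as they close: fully open they stand 13 mm farther back than shut.
Start: joints at [-0.96, 0.385, 0.008, 0, -1.194, -0.259], TCP at [215.382, -586.694, 231.312] pointing down, gripper open.
Joint ranges: [-3.14, 3.14], [-1.21, 2.06], [-1.07, 1.41], [-3.16, 2.05], [-2.99, -0.16], [-3.1, 3.1]. Speed limits (rad/s): [2.79, 2.79, 3.14, 3.14, 3.14, 3.14].

INTERFACE

Orientations are given as a unit quaternion [x, y, z, w].
In Python, from bench import arm, cams, ticket gives the robot as it stands.
- The arm moves only by the tool servo_tool, never from a script. Its argument "commands" is a list that holds one entry, the list of rows, each a list of 7 numbers: the closure in counts, from 0 (fully open) to 255 (shut), then the shift along the tool's x, y, z in m, then the turn, a rotation vector about the tool's x, y, z in degrees. In form: [[[grip, x, y, z, ax, ay, az], ...]]. A call has 1 to 10 rows; each row shifts and turns the commanded pose from where the row before left it, along the tool's axes as they then stand; what a row does not reach is not made up. A row lasts 1/12 s, in which the tool goes at most 41.7 mm and 7.16 degrees, less where a joint would pass 70% of its speed; a pose out of reach is approached as far as the arm can. A call with a gripper value outside its range is refused whole. The fingers move at their own pace and stop on an object; the grip force is fixed at half the most. Time passes only in rows, so rows that do not move let the fingers close. It gives the time, the measured TCP pose, the force, the opening and the grip force at its end, in the units of the state.
- arm.read_state(): the state, without advancing time (a new reading comes with each control period).
- cams.get_image(name): name is "scene" or "top" or "wrist"; returns a dict with "frame" (400x640x3 uint8, blue, green, red), "K" (3x3 intrinsics, pixels), "T" (4x4, takes a point from camera to world coordinates). Camera axes: x right, y up, looking along -z (the intrinsics and any distortion apply to the point x, -y, -z); pixel columns grow to the right and rows downward; lengths in mm; the calibration is good to about 2 mm. A picture is of the moment at which its call begins. There is no depth.
- ticket.job_done(): hands the job in; it is judged then, once.
The state is a dict: "clock": time; "joints": joint angles; "joint_vel": joint speeds; "joint_efforts": joint torques, N m; "position": TCP position; "ee_rot": TCP orientation; "contact_force": force on the tool from outside, world axes, zero at the start; "wrist_torque": the same for the moment, N m; "gripper_width": finger opening in mm; "grasp_force": force on a finger pad.
Only numpy, scipy, OpenCV 4.12 (cv2) and the standard library are available. Lean on these libraries where they do the work, as an engineer would, in place of code of your own. Each camera call takes 0.05 s, during which the arm holds its last target. There are 200 camera calls.

TASK

Lift the crank out of the wooden block and fit it to the glaze sieve: set its shaft in the hub in the middle of the bridge and, without forcing it, turn it until the key slips into the keyway and the collar sits flush on the hub. Keep pushing until the brushes' bristles give and the hub is down on its stop, and finish there, still gripping the crank and holding it pressed down, so that I can tighten the lock screw in the hub. Leave everything else on the table where it is.

Things in the scene. Friction and masses are not known exactly. Their poses are not given: they have to be found in the camera images.
- crank: steel drive crank of the sieve, 0.4 kg, upright in one of the block's two holes. Origin: centre of the shaft's lower tip; z up the shaft, x along the arm. Shaft 20 dia, tip tapered over the lowest 5 (13 to 20 dia). Collar 38 dia, 40 to 46 above the tip: it rests on the block now (tip 10 above the table) and on the hub's top face when home. Neck 20 dia from 46 to 94
- crank_arm (a point): on the crank, on the shaft axis at mid height of the arm, 100 above the tip; axes as the crank. Flat arm 20 wide, 12 tall (94 to 106 above the tip), from x = -16 to 80, with a wooden knob 24 dia at x = 68, up to 141 above the tip. Good to grip here, across the arm's 20 mm width (along y)
- crank_key (a point): on the crank: middle of the key's lower end, 12 above the tip; axes as the crank. The one key, 6.5 wide, stands out of the shaft on its +x side, exactly below the arm, to 15 from the axis, and runs from 12 to 38 above the tip; the 12 below it are plain round
- hub_mouth (a point): centre of the bore's mouth on the top face of the steel hub in the middle of the sieve, 140 above the table when not pressed; z up, x along the keyway: the crank's x must point the same way for the key to enter. Hub 48 across, 40 tall; bore 22 dia, through; keyway 9 wide, reaching 18 from the axis, through. Only the collar on the hub's face stops the shaft
- press (a joint): how far the hub is pushed down, m: 0 = up, 0.006 = on the stop. It rides on the springy bristles of its brushes and comes up again when let go. It starts to sink at about 4 N of downward load and reaches the stop at about 13 N (the crank's weight counts). A key pressed on the hub's face beside the keyway pushes the hub down too
- rotor (a joint): angle of the hub and its three brush arms about the vertical, relative to the sieve, rad; one brush arm lies exactly under the keyway. The brushes drag on the mesh, so the hub stays put unless twisted with about 0.9 N m
- sieve: rotary glaze sieve, fixed to the table: white plastic tub, 304 across the rim, 115 tall, mesh floor; origin at the centre of its underside, below the hub. A steel bridge bar 30 wide, its top at 121, crosses the rim along the sieve's y, with wing screws up to 135 high at y = +-135; it carries the hub in a round housing 68 across, top at 126
- block: wooden draining block, fixed to the table, 90 (x) x 190 (y) x 50 tall, origin under its centre; two vertical through holes, 34 dia, at y = -48 and +48; one holds the crank, the other the pestle
- pestle: white ceramic pestle, 80 tall, 28 wide, standing in the other hole of the block and 30 proud of its top; not part of the job
- bowl: bystander: unglazed terracotta bowl, 110 across, 58 tall
- tool_cup: bystander: steel cup of modelling tools, 72 across, about 180 tall with its tools
- jar: bystander: clear lidded jar, 60 across, 70 tall
- water_bottle: bystander: clear water bottle, 68 across, 195 tall
- paddle: bystander: flat wooden paddle, 305 long, 60 wide, 9 thick, lying on the table
- spare_brush: bystander: spare sieve brush, 85 x 22 x 18, lying on the table
There are look-alikes about, which are no part of the job. What is shaped like the crank but green is not meant.

How it is judged (in metres and radians):
On the way:
1. the crank is lifted clear of the block, held by the fingers (height (world z) of crank above 0.055 m and contact force between the fingers and crank above 2 N), for 0.2 s.
At the end, for the whole second after the job is handed in: Crank tip 38 mm or more below the hub's mouth (40 = collar on hub), within 4 mm of its axis, x axes within 0.2 rad, upright within 0.08 rad; hub pressed down more than 4 of its 6 mm; crank at rest (under 20 mm/s) and gripped by the fingers (over 2 N) (z of crank in the frame of hub_mouth below -0.038 m and horizontal distance between crank and hub_mouth below 0.004 m and angle between the x axis of crank and the x axis of hub_mouth, either way round below 0.2 rad and angle between crank's own z axis and vertical below 0.08 rad and value of joint press above 0.004 m and contact force between the fingers and crank above 2 N and linear speed of crank below 0.02 m/s); the arm keeps its last pose, push and grip.
It fails at once if the crank is forced: more than 70 N between the crank and the sieve's parts (contact force between crank and sieve above 70 N).
It fails at once if a bystander is moved by more than 30 mm (distance of any of pestle, bowl, tool_cup, jar, water_bottle, paddle, spare_brush from where it was at the start of the episode above 0.03 m).
It also fails if it takes over 42 s, if anything falls off the work surface, if the arm or the gripper's body presses on something with over 40 N, if the wrist force passes 120 N, or if a joint passes its speed limit or range.

## Working session

There is one attempt and no reset: what is moved stays moved. The work goes in short steps, Python scripts to look and compute and a tool call to move; the robot and the scene stay as the last step left them, time stands still between calls to the robot, and variables do not carry over. Pictures are saved under pics/ and viewed, at most 10 in all, crops included, and the job is handed in when it is done.

Besides the shell and the picture viewer there is one more tool, called after "Call:" by a JSON object that holds its "api" and its "payload", one argument or row to a line. servo_tool: Moves the arm, as the interface text tells. Its arguments: {"type":"object","properties":{"commands":{"type":"array","items":{"type":"array","items":{"type":"array","items":{"type":"number"}}}}},"required":["commands"]}

```bash
mkdir -p pics; cat > h.py <<'E'
import numpy as np, cv2
from bench import arm, cams, ticket
def ray(im,u,v):
    d=np.linalg.inv(im["K"])@[u,v,1]; d=im["T"][:3,:3]@[d[0],-d[1],-d[2]]
    return im["T"][:3,3],d
def at_z(im,u,v,z):
    o,d=ray(im,u,v); return o+d*(z-o[2])/d[2]
def proj(im,p):
    q=np.linalg.inv(im["T"])@np.append(p,1); q=im["K"]@[q[0],-q[1],-q[2]]; return q[:2]/q[2]
E
python3 - <<'E'
from h import *
import pickle
D={}
for n in("scene","top"):
    D[n]=cams.get_image(n); cv2.imwrite(f"pics/{n}.png",D[n]["frame"]); print(n,D[n]["T"].round(2).tolist(),D[n]["K"].tolist())
pickle.dump(D,open("d.pkl","wb")); s=arm.read_state(); print({k:v for k,v in s.items()}, arm.grip_point_offset, D["top"].keys())
E
```

```text
scene [[-0.72, -0.37, 0.59, 1263.16], [0.69, -0.37, 0.62, 767.66], [-0.01, 0.85, 0.52, 762.95], [0.0, 0.0, 0.0, 1.0]] [[453.5436838571816, 0.0, 322.53123516987665], [0.0, 453.5436838571816, 205.1910900258311], [0.0, 0.0, 1.0]]
top [[0.01, 0.99, -0.15, 342.36], [-1.0, 0.0, -0.04, -43.58], [-0.04, 0.15, 0.99, 1121.74], [0.0, 0.0, 0.0, 1.0]] [[395.22497063216264, 0.0, 311.8580337444042], [0.0, 395.22497063216264, 200.785206460402], [0.0, 0.0, 1.0]]
{'clock': 0.1, 'joints': array([-9.60383106e-01,  3.85477611e-01,  6.72094572e-03, -4.14228206e-04,
       -1.19399201e+00, -2.58582773e-01]), 'joint_vel': array([-0.00044979, -0.00178383,  0.00218732,  0.00276719, -0.0003654 ,
        0.00137247]), 'joint_efforts': array([-1.84786654e-04, -3.93319523e+01,  1.88929850e+01,  4.19808358e+00,
       -2.61054418e-03,  1.24995847e-05]), 'position': array([ 215.19811188, -586.21334745,  230.31902969]), 'ee_rot': array([-1.74934006e-01,  9.84579658e-01,  9.66505360e-04, -2.36302676e-04]), 'contact_force': array([ 0.28618188,  0.24359664, -0.23771031]), 'wrist_torque': array([ 0.00545334, -0.03495335,  0.03171255]), 'grasp_force': 0.0, 'gripper_width': 85.53254475083934} 18.700000000000003 dict_keys(['frame', 'K', 'T'])
```

View pics/scene.png

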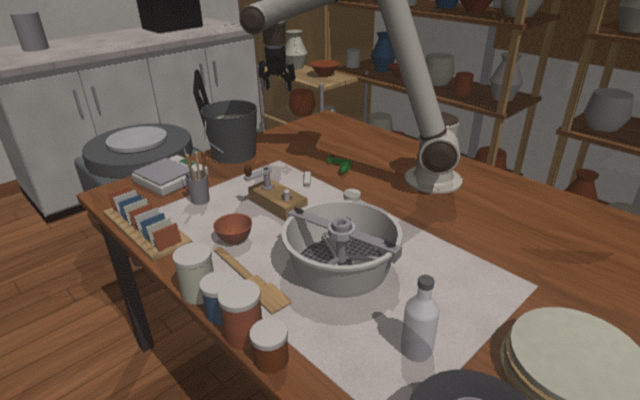

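View pics/top.png

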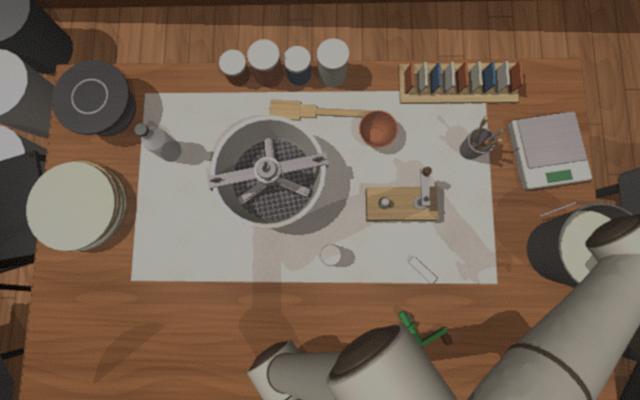

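Top view: the sieve hub is near (267,168) and the block near (402,204). The crank sits in the right-hand hole with its arm pointing up to the knob at (427,171). The green look-alike is at (420,330). I'll enlarge the crank and the hub.

```bash
python3 - <<'E'
from h import *
import pickle
D=pickle.load(open("d.pkl","rb")); 
def crop(f,x,y,w,h,k): return cv2.resize(f[y:y+h,x:x+w],None,fx=k,fy=k,interpolation=cv2.INTER_CUBIC)
f=D["top"]["frame"]; g=D["scene"]["frame"]
a=crop(f,205,110,130,120,6)[:300*2]
a=crop(f,217,120,100,100,4); b=crop(f,355,155,100,75,4); 
top=np.zeros((400,800,3),np.uint8); top[:,:400]=a; top[:300,400:]=b
cv2.imwrite("pics/c1.png",top)
cv2.imwrite("pics/c2.png",np.hstack([crop(g,290,190,100,100,4),crop(g,230,155,100,100,4)]))
E
```

```text
(no output)
```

View pics/c1.png

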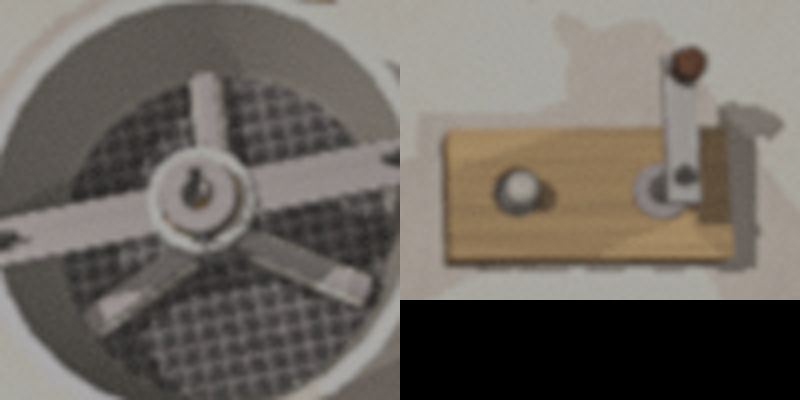

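View pics/c2.png

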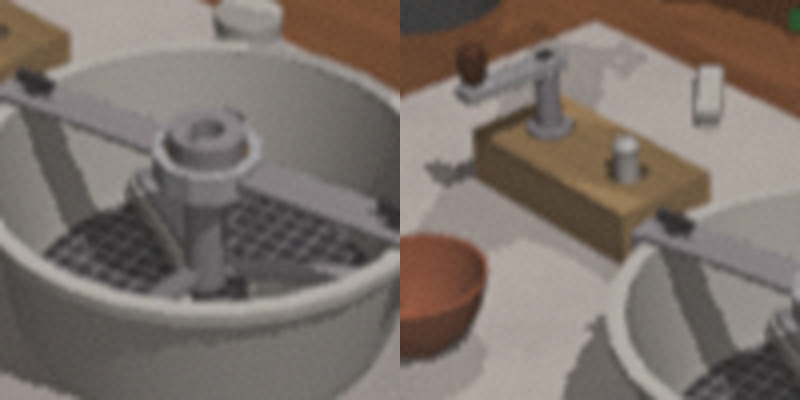

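c1 shows the arm's boss dot at crop (685,176), the knob at (689,62), the bore at about (196,192) with the keyway pointing up to (195,172), and a brush arm pointing up at (205,75). c2 confirms the crank is upright in the block's far hole.

```bash
python3 - <<'E'
from h import *
import pickle
D=pickle.load(open("d.pkl","rb")); t=D["top"]; s=D["scene"]
B=lambda x,y,z: at_z(t,355+(x-400)/4,155+y/4,z)[:2].round(1)
A=lambda x,y,z: at_z(t,217+x/4,120+y/4,z)[:2].round(1)
S=lambda x,y,z: at_z(s,290+x/4,190+y/4,z)[:2].round(1)
S2=lambda x,y,z: at_z(s,230+(x-400)/4,155+y/4,z)[:2].round(1)
print("dot",B(685,176,116),"knob",B(689,62,151),"collar",B(662,190,56))
print("armend L/R",B(667,203,116),B(699,203,116), "far",B(668,60,116),B(694,85,116))
print("block corners",[B(*p,50) for p in((447,130),(735,130),(735,262),(447,262))])
print("hub bore",A(196,194,140),"hub outer c",A(196,193,140),"housing",A(200,200,126),"bridge ends",A(0,238,121),A(400,157,121))
for z in(20,40,60): print("brushtips",z,A(205,75,z),A(105,322,z),A(365,293,z))
print("scene: bore",S(208,128,140),"dot",S2(545,56,116),"collar",S2(550,125,56))
E
```

```text
dot [ 503.1 -297.9] knob [ 569.4 -294.2] collar [ 503.1 -297.4]
armend L/R [ 485.7 -285.9] [ 485.7 -306.1] far [ 578.9 -289.8] [ 562.4 -305.8]
block corners [array([ 545.4, -154. ]), array([ 545.5, -349.5]), array([ 455.1, -345.8]), array([ 454.4, -152.7])]
hub bore [577.8 111.2] hub outer c [578.4 111.2] housing [577.1 110.7] bridge ends [553.1 242. ] [606.8 -18.7]
brushtips 20 [695.1 125.8] [513.4 192.8] [534.5   8.1]
brushtips 40 [688.7 122.7] [510.3 188.5] [531.    7.2]
brushtips 60 [682.3 119.6] [507.2 184.2] [527.5   6.2]
scene: bore [580.1 114.4] dot [ 505.4 -292.6] collar [ 508.5 -289.3]
```

Call:
{"api": "servo_tool", "payload": {
  "commands": [
    [[0,0,0,0,0,0,6.2],[0,0,0,0,0,0,6.2],[0,0,0,0,0,0,6.2],[0,-0.028,0.027,0,0,0,0],[0,-0.028,0.027,0,0,0,0],[0,-0.028,0.027,0,0,0,0],[0,-0.028,0.027,0,0,0,0],[0,-0.028,0.027,0,0,0,0],[0,-0.028,0.027,0,0,0,0],[0,-0.028,0.027,0,0,0,0]]
  ]
}}

```text
clock: 0.93
position: [406.9, -390.7, 231.0]
ee_rot: [-0.013, 1.0, 0.0, -0.0]
contact_force: [0.8, -0.3, 0.2]
gripper_width: 85.4
grasp_force: 0.0
```

Call:
{"api": "servo_tool", "payload": {
  "commands": [
    [[0,-0.028,0.027,0,0,0,0],[0,-0.028,0.027,0,0,0,0],[0,-0.028,0.027,0,0,0,0],[0,0,0,0,0,0,0],[0,0,0,0,0,0,0],[0,0,0,0,0,0,0]]
  ]
}}

```text
clock: 1.43
position: [487.6, -308.9, 230.8]
ee_rot: [-0.014, 1.0, 0.0, -0.001]
contact_force: [0.1, 0.2, -0.1]
gripper_width: 85.7
grasp_force: 0.0
```

```bash
cat > y.py <<'E'
from h import *
from scipy.spatial.transform import Rotation as R
def st():
    s=arm.read_state(); M=R.from_quat(s["ee_rot"]).as_matrix()
    print(round(s["clock"],2),s["position"].round(1),"yaw",np.degrees(np.arctan2(M[1,0],M[0,0])).round(2),"z",M[:,2].round(4),"F",s["contact_force"].round(1),"T",s["wrist_torque"].round(2),"w",round(s["gripper_width"],1),"g",round(s["grasp_force"],1)); return s
E
python3 - <<'E'
from y import *
import pickle
st(); w=cams.get_image("wrist"); pickle.dump(w,open("w1.pkl","wb")); cv2.imwrite("pics/w1.png",w["frame"]); print(w["T"].round(3).tolist(),w["K"][0,0])
print(proj(w,[503,-297.5,116]),proj(w,[571,-294,151]))
E
```

```text
1.43 [ 487.6 -308.9  230.8] yaw -178.41 z [-1.3e-03  5.0e-04 -1.0e+00] F [ 0.1  0.2 -0.1] T [ 0.02 -0.01  0.05] w 85.7 g 0.0
[[-0.028, -0.948, -0.318, 406.996], [1.0, -0.026, -0.01, -310.826], [0.001, -0.318, 0.948, 374.113], [0.0, 0.0, 0.0, 1.0]] 316.526345701353
[328.56331575 212.08365913] [331.05280823 303.34326766]
```

View pics/w1.png

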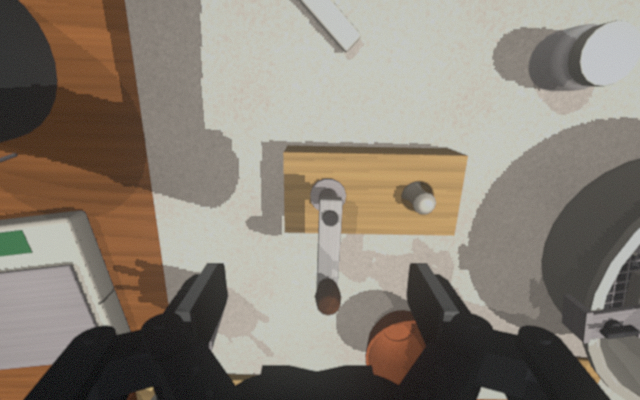

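The wrist view shows the crank's boss dot at (330,217), the knob's top face at about (328,301), and the fingers open on both sides of it.

```bash
python3 - <<'E'
from y import *
import pickle
w=pickle.load(open("w1.pkl","rb"))
for p in((330,217,116),(329,303,151),(319,255,116),(341,255,116),(328,191,56),(319,240,116),(318,275,116),(341,240,116),(339,275,116)): print(p,at_z(w,*p).round(1))
E
```

```text
(330, 217, 116) [ 507.5 -296.1  116. ]
(329, 303, 151) [ 570.7 -295.7  151. ]
(319, 255, 116) [ 545.  -304.6  116. ]
(341, 255, 116) [ 544.4 -284.5  116. ]
(328, 191, 56) [ 501.8 -295.9   56. ]
(319, 240, 116) [ 529.9 -305.   116. ]
(318, 275, 116) [ 565.8 -304.9  116. ]
(341, 240, 116) [ 529.4 -285.3  116. ]
(339, 275, 116) [ 565.3 -285.3  116. ]
```

Call:
{"api": "servo_tool", "payload": {
  "commands": [
    [[0,-0.016,0.013,0,0,0,1.6],[0,0,0,0.025,0,0,0],[0,0,0,0.03,0,0,0],[0,0,0,0.03,0,0,0],[0,0,0,0.03,0,0,0],[0,0,0,0.015,0,0,0],[0,0,0,0.01,0,0,0],[0,0,0,0,0,0,0],[0,0,0,0,0,0,0]]
  ]
}}

```text
clock: 2.23
position: [503.5, -296.8, 91.8]
ee_rot: [0.001, 1.0, -0.0, 0.0]
contact_force: [-0.6, 0.2, 0.9]
gripper_width: 85.6
grasp_force: 0.0
```

Call:
{"api": "servo_tool", "payload": {
  "commands": [
    [[255,0,0,0,0,0,0],[255,0,0,0,0,0,0],[255,0,0,0,0,0,0],[255,0,0,0,0,0,0],[255,0,0,0,0,0,0],[255,0,0,0,0,0,0],[255,0,0,0,0,0,0],[255,0,0,0,0,0,0],[255,0,0,0,0,0,0],[255,0,0,0,0,0,0]]
  ]
}}

```text
clock: 3.07
position: [503.9, -296.0, 91.9]
ee_rot: [0.0, 1.0, -0.0, 0.0]
contact_force: [-0.7, -0.3, 4.7]
gripper_width: 19.3
grasp_force: 59.7
```

```bash
python3 -c "
from y import *
st()"
```

```text
3.07 [ 503.9 -296.    91.9] yaw 179.97 z [ 8.e-04 -6.e-04 -1.e+00] F [-0.7 -0.3  4.7] T [-0.02  0.26  0.01] w 19.3 g 59.7
```

Call:
{"api": "servo_tool", "payload": {
  "commands": [
    [[255,0,0,-0.01,0,0,0],[255,0,0,-0.03,0,0,0],[255,0,0,-0.03,0,0,0],[255,0,0,-0.03,0,0,0],[255,0,0,-0.03,0,0,0],[255,0,0,-0.025,0,0,0],[255,0,0,0,0,0,0],[255,0,0,0,0,0,0],[255,0,0,0,0,0,0]]
  ]
}}

```text
clock: 3.82
position: [502.3, -294.9, 244.2]
ee_rot: [0.001, 1.0, 0.001, -0.002]
contact_force: [-0.7, -0.7, -4.1]
gripper_width: 19.0
grasp_force: 59.1
```

Call:
{"api": "servo_tool", "payload": {
  "commands": [
    [[255,-0.003,0.017,0,0,0,0],[255,-0.005,0.033,0,0,0,0],[255,-0.005,0.033,0,0,0,0],[255,-0.005,0.033,0,0,0,0],[255,-0.005,0.033,0,0,0,0],[255,-0.005,0.033,0,0,0,0],[255,-0.005,0.033,0,0,0,0],[255,-0.005,0.033,0,0,0,0],[255,-0.005,0.033,0,0,0,0],[255,-0.003,0.017,0,0,0,0]]
  ]
}}

```text
clock: 4.65
position: [548.8, 5.3, 243.5]
ee_rot: [-0.001, 1.0, 0.0, -0.002]
contact_force: [-0.7, -0.7, -2.7]
gripper_width: 19.0
grasp_force: 59.4
```

Call:
{"api": "servo_tool", "payload": {
  "commands": [
    [[255,-0.002,0.017,0,0,0,0],[255,0,0.01,0,0,0,0],[255,0,0,0,0,0,0],[255,0,0,0,0,0,0],[255,0,0,0,0,0,0]]
  ]
}}

```text
clock: 5.07
position: [551.2, 28.5, 245.4]
ee_rot: [0.001, 1.0, -0.0, -0.001]
contact_force: [0.2, -0.4, -3.5]
gripper_width: 18.6
grasp_force: 59.4
```

```bash
python3 - <<'E'
from y import *
import pickle
st(); w=cams.get_image("wrist"); t=cams.get_image("top"); pickle.dump((w,t),open("w2.pkl","wb"))
f=w["frame"]; c=proj(w,[578,111,140]); print(c, proj(w,[503,111,140]))
x,y=(c-[65,60]).astype(int); x=min(max(x,0),510); y=min(max(y,0),280)
a=cv2.resize(f[y:y+120,x:x+130],None,fx=4,fy=4,interpolation=cv2.INTER_CUBIC); print(x,y)
b=cv2.resize(f[:,200:],None,fx=.6,fy=.6)
o=np.zeros((480,790,3),np.uint8); o[:,:520]=a; o[:b.shape[0],520:520+b.shape[1]]=b; cv2.imwrite("pics/w2.png",o)
E
```

```text
5.07 [551.2  28.5 245.4] yaw 179.92 z [-2.1e-03 -6.0e-04 -1.0e+00] F [ 0.2 -0.4 -3.5] T [-0.  0. -0.] w 18.6 g 59.4
[412.83455203 228.16673342] [421.99916802 139.28114928]
347 168
```

View pics/w2.png

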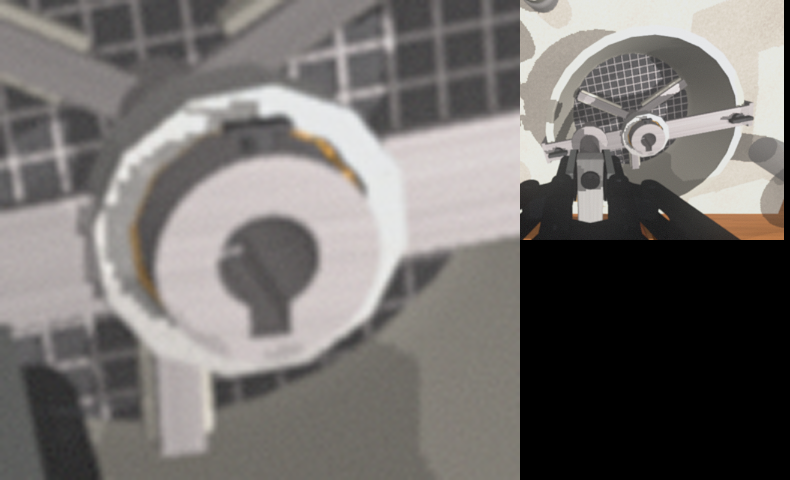

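The wrist picture clearly shows the bore's centre at crop (268,260) and the keyway's end at (270,336), pointing along about +x world. Next I'll crop the held crank to check where it sits in the hand.

```bash
python3 - <<'E'
from y import *
import pickle
w,t=pickle.load(open("w2.pkl","rb"))
P=lambda x,y,z: at_z(w,347+x/4,168+y/4,z)[:2]
c=P(268,260,140);k=P(270.5,336,140); print("bore",c,"disc",P(269,260,140),"key end",k,np.degrees(np.arctan2(*(k-c)[::-1])), np.linalg.norm(k-c))
for e in((254,310),(251,336),(288,310),(290,336)): print(P(*e,140))
print("bore L,R,T,B",P(218,260,140),P(319,260,140),P(268,214,140))
f=w["frame"]; tip=245.4-81.9
for d in(-16,0,68): print(d,proj(w,[551.2+d,28.5,tip+106]))
print(proj(w,[551.2,28.5,tip+46]))
cv2.imwrite("pics/w3.png",cv2.resize(f[190:370,250:390],None,fx=3.3,fy=3.3,interpolation=cv2.INTER_CUBIC))
E
```

```text
bore [582.49722934 112.42607469] disc [582.49748442 112.64035585] key end [600.64182151 114.71801751] 7.199216021068171 18.28877324814913
[594.34458901 110.52432226]
[600.63684315 110.45101595]
[594.35326745 117.91065917]
[600.64679982 118.98497149]
bore L,R,T,B [582.48447503 101.71186379] [582.51023838 123.35426084] [571.87650062 111.40468509]
-16 [315.35682569 256.81031793]
0 [315.4499567  289.42686121]
68 [315.78000477 405.01700146]
[315.8071481  233.02195606]
```

View pics/w3.png

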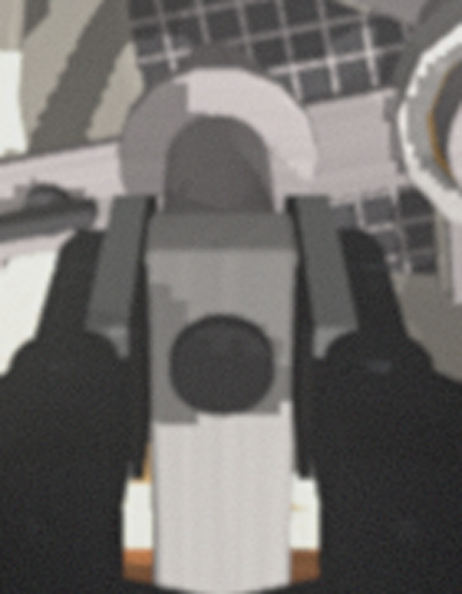

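Call:
{"api": "servo_tool", "payload": {
  "commands": [
    [[255,-0.007,0.02,0,0,0,0],[255,-0.007,0.022,0,0,0,0],[255,-0.007,0.0215,0,0,0,0],[255,-0.006,0.02,0,0,0,0],[255,0,0,0,0,0,-3.6],[255,0,0,0,0,0,-3.6],[255,0,0,0.008,0,0,0],[255,0,0,0,0,0,0],[255,0,0,0,0,0,0]]
  ]
}}

```text
clock: 5.92
position: [578.3, 111.8, 237.4]
ee_rot: [-0.061, 0.998, -0.0, -0.001]
contact_force: [-0.0, 0.2, -3.2]
gripper_width: 18.9
grasp_force: 59.6
```

```bash
python3 - <<'E'
from y import *
import pickle
s=st(); w=cams.get_image("wrist"); t=cams.get_image("scene"); g=cams.get_image("top"); pickle.dump((w,t,g),open("w4.pkl","wb"))
p=s["position"]; c=proj(t,[578,111,145]); x,y=(c-[50,75]).astype(int)
a=cv2.resize(t["frame"][y:y+120,x:x+100],None,fx=4,fy=4,interpolation=cv2.INTER_CUBIC)
c=proj(g,[578,111,145]); x2,y2=(c-[50,60]).astype(int)
b=cv2.resize(g["frame"][y2:y2+120,x2:x2+100],None,fx=4,fy=4,interpolation=cv2.INTER_CUBIC)
cv2.imwrite("pics/w4.png",np.hstack([a,b])); print(x,y,x2,y2)
E
```

```text
5.92 [578.3 111.8 237.4] yaw -172.98 z [-2.e-03 -7.e-04 -1.e+00] F [-0.   0.2 -3.2] T [ 0.    0.02 -0.  ] w 18.9 g 59.6
291 144 215 107
```

View pics/w4.png

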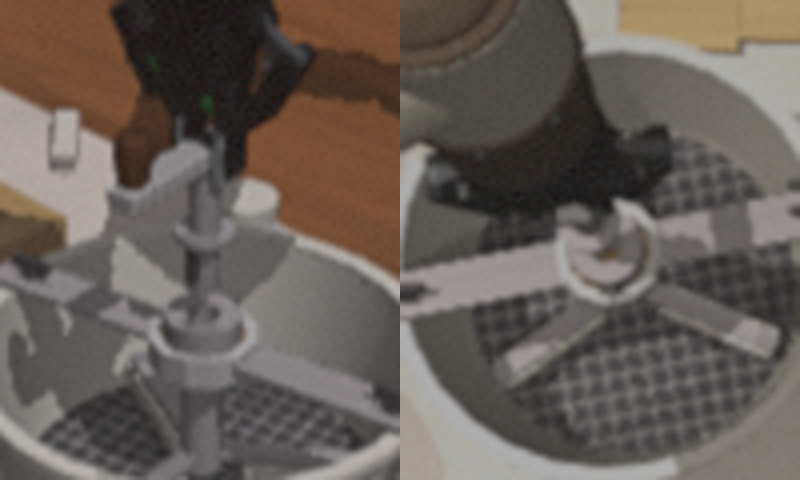

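The shaft hangs upright just over the bore: its tip is at crop (200,300) and the bore at about (205,308). I'll descend gently while watching the force.

Call:
{"api": "servo_tool", "payload": {
  "commands": [
    [[255,0,0,0.005,0,0,0],[255,0,0,0.005,0,0,0],[255,0,0,0.004,0,0,0],[255,0,0,0.003,0,0,0],[255,0,0,0.002,0,0,0],[255,0,0,0.002,0,0,0],[255,0,0,0,0,0,0]]
  ]
}}

```text
clock: 6.65
position: [578.7, 112.6, 216.7]
ee_rot: [-0.062, 0.998, -0.0, -0.0]
contact_force: [0.2, -0.5, -2.2]
gripper_width: 19.0
grasp_force: 59.6
```

Call:
{"api": "servo_tool", "payload": {
  "commands": [
    [[255,0,0,0.002,0,0,0],[255,0,0,0.002,0,0,0],[255,0,0,0.002,0,0,0],[255,0,0,0,0,0,0]]
  ]
}}

```text
clock: 6.98
position: [578.6, 112.6, 210.8]
ee_rot: [-0.062, 0.998, -0.0, -0.0]
contact_force: [0.4, -0.4, -3.4]
gripper_width: 19.3
grasp_force: 59.6
```

Call:
{"api": "servo_tool", "payload": {
  "commands": [
    [[255,0,0,0.001,0,0,0],[255,0,0,0.001,0,0,0],[255,0,0,0.001,0,0,0],[255,0,0,0,0,0,0]]
  ]
}}

```text
clock: 7.32
position: [578.8, 112.6, 208.1]
ee_rot: [-0.062, 0.998, -0.0, -0.0]
contact_force: [-0.3, 0.4, -2.9]
gripper_width: 18.5
grasp_force: 59.6
```

Call:
{"api": "servo_tool", "payload": {
  "commands": [
    [[255,0,0,0.0015,0,0,0],[255,0,0,0.0015,0,0,0],[255,0,0,0.0015,0,0,0],[255,0,0,0,0,0,0]]
  ]
}}

```text
clock: 7.65
position: [578.6, 112.7, 203.3]
ee_rot: [-0.062, 0.998, -0.0, -0.0]
contact_force: [0.5, -0.4, -3.4]
gripper_width: 18.9
grasp_force: 59.6
```

```bash
python3 -c "
from y import *
st()"
```

```text
7.65 [578.6 112.7 203.3] yaw -172.85 z [-9.e-04 -2.e-04 -1.e+00] F [ 0.5 -0.4 -3.4] T [-0.03  0.03 -0.04] w 18.9 g 59.6
```

The key is in: it is 6 mm past the mouth with no load.

Call:
{"api": "servo_tool", "payload": {
  "commands": [
    [[255,0,0,0.003,0,0,0],[255,0,0,0.003,0,0,0],[255,0,0,0.003,0,0,0],[255,0,0,0.003,0,0,0],[255,0,0,0.003,0,0,0],[255,0,0,0.003,0,0,0],[255,0,0,0,0,0,0]]
  ]
}}

```text
clock: 8.23
position: [578.4, 112.5, 184.9]
ee_rot: [-0.062, 0.998, -0.0, -0.001]
contact_force: [-0.7, -0.6, -3.4]
gripper_width: 18.7
grasp_force: 59.6
```

Call:
{"api": "servo_tool", "payload": {
  "commands": [
    [[255,0,0,0.002,0,0,0],[255,0,0,0.002,0,0,0],[255,0,0,0.001,0,0,0],[255,0,0,0.001,0,0,0],[255,0,0,0.001,0,0,0],[255,0,0,0,0,0,0]]
  ]
}}

```text
clock: 8.73
position: [579.4, 112.8, 179.9]
ee_rot: [-0.063, 0.998, 0.0, 0.001]
contact_force: [-1.6, -0.9, 5.1]
gripper_width: 18.9
grasp_force: 60.5
```

Now the springs are loaded. I'll press on to the stop.

Call:
{"api": "servo_tool", "payload": {
  "commands": [
    [[255,0,0,0.001,0,0,0],[255,0,0,0.001,0,0,0],[255,0,0,0.001,0,0,0],[255,0,0,0,0,0,0],[255,0,0,0,0,0,0]]
  ]
}}

```text
clock: 9.15
position: [579.6, 112.8, 177.5]
ee_rot: [-0.063, 0.998, 0.0, 0.001]
contact_force: [-2.4, -0.1, 7.7]
gripper_width: 18.3
grasp_force: 61.0
```

Call:
{"api": "servo_tool", "payload": {
  "commands": [
    [[255,0,0,0.001,0,0,0],[255,0,0,0.001,0,0,0],[255,0,0,0,0,0,0],[255,0,0,0,0,0,0]]
  ]
}}

```text
clock: 9.48
position: [579.7, 112.8, 176.1]
ee_rot: [-0.063, 0.998, 0.0, 0.002]
contact_force: [-3.4, -0.2, 9.5]
gripper_width: 18.9
grasp_force: 61.2
```

```bash
python3 -c "
from y import *
st()"
```

```text
9.48 [579.7 112.8 176.1] yaw -172.8 z [ 3.e-03  4.e-04 -1.e+00] F [-3.4 -0.2  9.5] T [0.16 1.13 0.03] w 18.9 g 61.2
```

Call:
{"api": "servo_tool", "payload": {
  "commands": [
    [[255,0,0,0.001,0,0,0],[255,0,0,0.001,0,0,0],[255,0,0,0,0,0,0],[255,0,0,0,0,0,0]]
  ]
}}

```text
clock: 9.82
position: [580.1, 112.8, 175.7]
ee_rot: [-0.063, 0.998, 0.0, 0.002]
contact_force: [-5.8, 0.1, 15.4]
gripper_width: 19.0
grasp_force: 61.9
```

Call:
{"api": "servo_tool", "payload": {
  "commands": [
    [[255,0,0,0.001,0,0,0],[255,0,0,0,0,0,0],[255,0,0,0,0,0,0],[255,0,0,0,0,0,0]]
  ]
}}

```text
clock: 10.15
position: [580.3, 112.8, 175.6]
ee_rot: [-0.063, 0.998, 0.0, 0.003]
contact_force: [-5.9, 0.1, 19.0]
gripper_width: 19.0
grasp_force: 62.4
```

```bash
python3 - <<'E'
from y import *
s=st(); t=cams.get_image("scene"); c=proj(t,[578,111,145]); x,y=(c-[60,70]).astype(int)
cv2.imwrite("pics/w5.png",cv2.resize(t["frame"][y:y+100,x:x+120],None,fx=6,fy=6,interpolation=cv2.INTER_CUBIC))
E
```

```text
10.15 [580.3 112.8 175.6] yaw -172.77 z [ 5.5e-03  4.0e-04 -1.0e+00] F [-5.9  0.1 19. ] T [ 0.24  1.98 -0.01] w 19.0 g 62.4
```

View pics/w5.png

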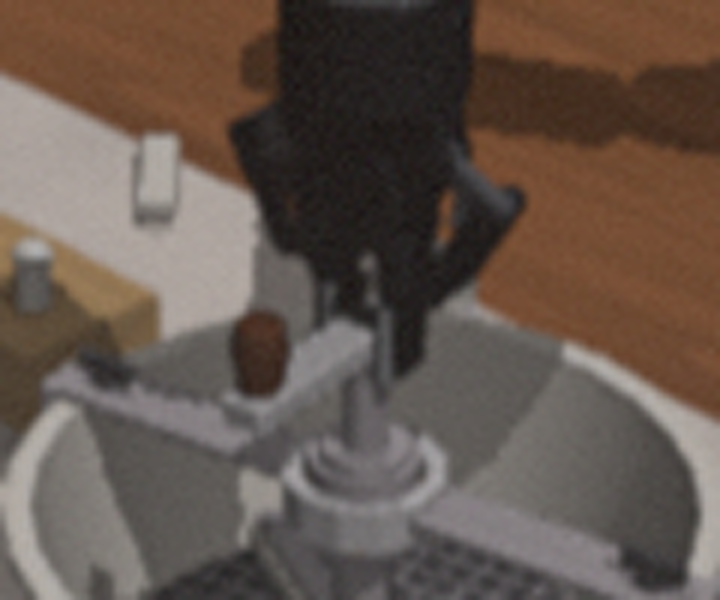

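The collar is flush on the sunken hub at crop (365,460), and the crank is upright. The height has stopped changing at 175.6 while the force rose to 19 N, so the hub is on its stop.

```bash
python3 -c "
from bench import ticket
print(ticket.job_done())"
```

```text
the job is handed in; nothing more can be done
None
```

The crank is seated in the hub with its key in the keyway and the collar flush. The hub is down on its stop, pressed at about 19 N and still gripped, and the job was handed in at about 10 s without a verdict shown.

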